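Fit the drive pulley from the sloping peg rack

ROBOT

A 6-joint arm with a two-finger parallel gripper is mounted at the origin on the work surface. World frame = base frame: x ahead of the robot, y to its left, z up, the work surface at z = 0. Lengths are in mm, angles in rad, forces in N, time in s.
With the tool pointing down it reaches from about 350 to 875 mm from the base axis. Payload 4.2 kg.
Tool frame: the origin (TCP) lies at the very end of the fingers, on their centre line; the grasp point (between the pads) lies 19 mm behind it; z points along the fingers, y is the line along which they close (so a half turn about z gives the same grasp; the last joint's range is limited). The gripper opens to 85 mm and grips with 20 to 120 N. Pads are 22 mm wide; open, the fingers measure 114 mm over their backs; the gripper's body (76 mm by 85 mm) begins 54 mm behind the grasp point. The pads swing forward as they close: fully open they stand 13 mm farther back than shut.
Start: joints at [0.259, 0.385, 0.008, 0, -1.194, -0.259], TCP at [624.979, 0.025, 231.312] pointing down, gripper open.
Joint ranges: [-3.14, 3.14], [-1.21, 2.06], [-1.07, 1.41], [-3.16, 2.05], [-2.99, -0.16], [-3.1, 3.1]. Speed limits (rad/s): [2.79, 2.79, 3.14, 3.14, 3.14, 3.14].

INTERFACE

Orientations are given as a unit quaternion [x, y, z, w].
In Python, from bench import read_state, get_image, get_calibration, job_done gives the robot as it stands.
- The arm moves only by the shell command python3 -m creep 'ROWS'. ROWS is a JSON object of lists of equal length, an entry for each row: "translation": the shift along the world's x, y, z in cm, a list of three; "delta_rot": the turn, a rotation vector about the world's x, y, z in degrees, a list of three; "hand": the finger opening in cm, from 0 to 8.54. A call has 1 to 8 rows; each row is the pose to reach, as a shift and turn from the pose commanded when the call began; what a row does not reach only later rows make up. A row lasts 1/8 s, in which the tool goes at most 62.5 mm and 10.7 degrees, less where a joint would pass 70% of its speed; a pose out of reach is approached as far as the arm can. A call with a gripper value outside its range is refused whole. The fingers move at their own pace and stop on an object; the grip force is fixed at half the most. Time passes only in rows, so rows that repeat a pose let the fingers close. It gives the time, the measured TCP pose, the force, the opening and the grip force at its end, in the units of the state.
- read_state(): the state, without advancing time (a new reading comes with each control period).
- get_image(name): name is "scene" or "side" or "wrist"; returns (picture, depth): 420x560x3 uint8, red, green, blue; 420x560 float32, mm along the optical axis (not along the pixel's ray), 0 where there is no reading.
- get_calibration(name): a dict with "intrinsics" (3x3 intrinsics, pixels), "dist" ([k1, k2, p1, p2, k3] as OpenCV has them; the pictures are not rectified), "xyz" and "attitude" of the camera in the world. Camera axes: x right, y down, z forward; pixel columns grow to the right and rows downward; lengths in mm; the calibration is good to about 2 mm. A picture is of the moment at which its call begins: read the wrist's pose just before it. get_calibration takes no time and is no camera call; for the wrist camera it gives the pose at the moment of the call.
- job_done(): hands the job in; it is judged then, once.
The state is a dict: "clock": time; "joints": joint angles; "joint_vel": joint speeds; "joint_efforts": joint torques, N m; "position": TCP position; "ee_rot": TCP orientation; "contact_force": force on the tool from outside, world axes, zero at the start; "wrist_torque": the same for the moment, N m; "gripper_width": finger opening in mm; "grasp_force": force on a finger pad.
Only numpy, scipy, OpenCV 4.12 (cv2) and the standard library are available. Lean on these libraries where they do the work, as an engineer would, in place of code of your own. Each camera call takes 0.05 s, during which the arm holds its last target. There are 200 camera calls.

TASK

Lift the larger of the two belt pulleys up and off its leaning peg on the sloping rack, and fit it, hub upwards, on the upright shaft of the green drive base that carries only a thin spacer ring. Lower it in the gripper all the way down until it lies flat on the spacer before letting go, and back away; the spacer stays under it, and everything else stays where it is.

Things in the scene. Friction and masses are not known exactly. Their poses are not given: they have to be found in the camera images.
- large_pulley: Plain aluminium V-belt pulley, one piece: grooved disc 110 mm across, 22 mm thick, with a round hub 40 mm across on it (from 22 to 50 mm height) and a 22 mm bore right through. Origin: on the bore axis in the flat underside; z along the bore to the hub end. The one to move, about 0.4 kg. It starts on either of the two leaning pegs of the rack, underside on the panel, hub outwards.
- small_pulley: Plain aluminium V-belt pulley, one piece: grooved disc 72 mm across, 22 mm thick, with a round hub 40 mm across on it (from 22 to 50 mm height) and a 22 mm bore right through. Origin: on the bore axis in the flat underside; z along the bore to the hub end. It starts on the other peg of the rack and stays there.
- fitted_pulley: Plain aluminium V-belt pulley, one piece: grooved disc 84 mm across, 22 mm thick, with a round hub 40 mm across on it (from 22 to 50 mm height) and a 22 mm bore right through. Origin: on the bore axis in the flat underside; z along the bore to the hub end. It already sits on one of the two shafts of the drive base (either one), underside on the plate, and stays there.
- spacer: Dark steel spacer ring, 36 mm outside, 20 mm bore, 8 mm thick, lying round the foot of the shaft that is to get the large pulley. Origin: centre of its underside; z up.
- rack_panel: White panel of the rack, 180 mm (x, up the slope) by 270 mm (y, level), sloping at 30 degrees to the table, low edge towards the robot; fixed, left or right of the drive base. Origin: centre of its upper face, 78 mm above the table; z: outward normal, the direction of both pegs (they lean 30 degrees towards the robot). Top edge 123 mm above the table.
- peg_a (a point): Foot of one steel peg, in the panel's upper face, at panel (0, -65 mm). The pegs are 16 mm in diameter and 62 mm long with round ends, 12 mm more than the pulleys' height.
- peg_b (a point): Foot of the other peg, at panel (0, +65 mm).
- drive: Drive base: green painted steel plate, 120 mm (x) by 260 mm (y), 12 mm thick, fixed on the table. Origin: centre of its underside; z up. Two upright steel shafts, 16 mm in diameter with round ends, stand 72 mm above the plate at y = -75 and +75 mm.
- shaft_a (a point): Foot of one shaft, on its axis at the plate's top face (12 mm above the table), at drive y = -75 mm. A pulley lying on the spacer there has its origin 8 mm above this point.
- shaft_b (a point): The same for the other shaft, at drive y = +75 mm.
- jar: Bystander: clear jar with a black cap, 72 mm in diameter, 110 mm high, standing beyond the work. Origin: centre of its underside.
- oil_can: Bystander: red can, 60 mm in diameter, 130 mm high, standing beyond the work. Origin: centre of its underside.
- wrench: Bystander: steel wrench, 180 mm long, lying flat on the table between the rack and the drive base. Its x axis runs along its length.
Not all that is in view belongs to the job. What is shaped like the fitted_pulley but orange or yellow is not meant.

How it is judged:
By the outcome, as a careful person would: the job done as asked, in the order asked, and still so for the second after the job is handed in, with the robot touching nothing.
It also fails if it takes over 51 s, if anything falls off the work surface, if the arm or the gripper's body presses on something with over 40 N, if the wrist force passes 120 N, or if a joint passes its speed limit or range.

## Working session

There is one attempt and no reset: what is moved stays moved. The work goes in short steps, Python scripts to look and compute and a shell command to move; the robot and the scene stay as the last step left them, time stands still between calls to the robot, and variables do not carry over. Pictures are saved under pics/ and viewed, at most 10 in all, crops included, and the job is handed in when it is done.

```bash
mkdir -p pics; ls
python3 - <<'E'
from bench import *
import cv2,numpy as np
for n in ["scene","side"]:
    im,d=get_image(n); np.savez(f"pics/{n}0.npz",im=im,d=d)
    cv2.imwrite(f"pics/{n}0.png",im[:,:,::-1]); c=get_calibration(n); print(n,c)
s=read_state();print(s)
E
```

```text
pics
scene {'intrinsics': array([[405.16567368,   0.        , 285.35806253],
       [  0.        , 405.16567368, 206.02930512],
       [  0.        ,   0.        ,   1.        ]]), 'dist': array([-0.09133651,  0.        ,  0.        ,  0.        ,  0.        ]), 'xyz': array([1078.83386972,  276.07383714,  706.2840248 ]), 'attitude': array([ 0.43057366,  0.83122408, -0.30820331, -0.16936224])}
side {'intrinsics': array([[381.59569911,   0.        , 283.85587392],
       [  0.        , 381.59569911, 206.32690489],
       [  0.        ,   0.        ,   1.        ]]), 'dist': array([-0.02389747,  0.        ,  0.        ,  0.        ,  0.        ]), 'xyz': array([ 450.59407597, -803.73995477,  522.00978994]), 'attitude': array([ 0.85923394, -0.08841892,  0.05866496, -0.50045735])}
{'clock': 0.1, 'joints': array([ 2.58599644e-01,  3.85506347e-01,  6.77406789e-03, -4.05720183e-04,
       -1.19403247e+00, -2.58559995e-01]), 'joint_vel': array([-0.00190393, -0.00146495,  0.00303844,  0.00171063, -0.00120508,
       -0.00058753]), 'joint_efforts': array([-2.41840362e-04, -3.93318665e+01,  1.88929778e+01,  4.19793829e+00,
       -2.58899068e-03, -3.31562532e-06]), 'position': array([6.24479503e+02, 8.89662608e-03, 2.30323754e+02]), 'ee_rot': array([-7.07067537e-01,  7.07145313e-01,  6.57839511e-04, -7.55960021e-04]), 'contact_force': array([-0.54514984, -0.13550129,  0.40888406]), 'wrist_torque': array([0.02338537, 0.01965157, 0.01898371]), 'grasp_force': 0.0, 'gripper_width': 85.60965419356071}
```

View pics/scene0.png

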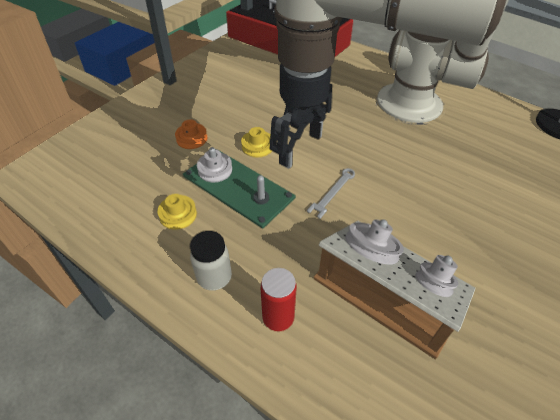

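View pics/side0.png

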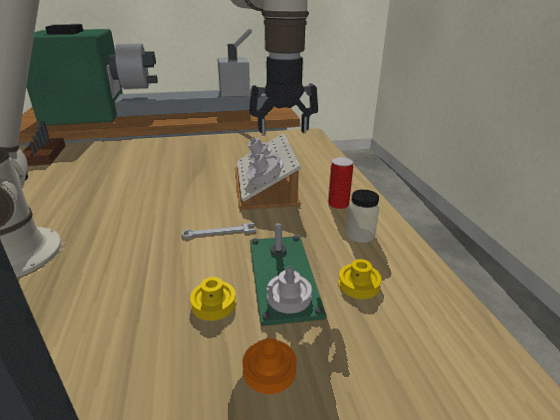

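The scene view shows two grey pulleys on the rack: the one at about (376,240) is clearly wider than the one at (441,275). The bare shaft with the dark ring is at about (261,190) and the fitted pulley is at (214,163). The yellow and orange pieces are decoys. The side view shows the same layout: bare shaft at about (278,240), rack beyond it. I'll enlarge the two pulleys to confirm, and measure.

```bash
cat > h.py <<'E'
import numpy as np,cv2
from scipy.spatial.transform import Rotation as R
from bench import *
def cloud(n,im=None,d=None,c=None):
    c=c or get_calibration(n)
    if d is None: im,d=get_image(n)
    h,w=d.shape; u,v=np.meshgrid(np.arange(w),np.arange(h))
    p=cv2.undistortPoints(np.stack([u,v],-1).reshape(-1,1,2).astype(float),c["intrinsics"],c["dist"]).reshape(h,w,2)
    P=np.dstack([p,np.ones((h,w))])*d[...,None]
    W=P@R.from_quat(c["attitude"]).as_matrix().T+c["xyz"]
    W[d<=0]=np.nan
    return W
def px(n,X):
    c=get_calibration(n); Rm=R.from_quat(c["attitude"]).as_matrix()
    Xc=(np.atleast_2d(X)-c["xyz"])@Rm
    return cv2.projectPoints(Xc,np.zeros(3),np.zeros(3),c["intrinsics"],c["dist"])[0][:,0]
def ransac_plane(P,tol=3,it=300):
    g=np.random.default_rng(0);best=None
    for _ in range(it):
        a=P[g.choice(len(P),3,0)];nn=np.cross(a[1]-a[0],a[2]-a[0])
        if np.linalg.norm(nn)<1: continue
        nn/=np.linalg.norm(nn);i=abs((P-a[0])@nn)<tol
        if best is None or i.sum()>best.sum(): best=i
    Q=P[best];m=Q.mean(0);nn=np.linalg.svd(Q-m)[2][2]
    return m,nn*np.sign(nn[2]),best
E
python3 - <<'E'
from h import *
z=np.load("pics/scene0.npz");im,d=z["im"],z["d"]
W=cloud("scene",im,d)
hsv=cv2.cvtColor(im,cv2.COLOR_RGB2HSV)
tb=W[330:400,380:420].reshape(-1,3);
# panel: light unsaturated pixels in rack region
roi=np.zeros(d.shape,bool);roi[210:330,310:480]=1
m=roi&(hsv[...,1]<60)&(hsv[...,2]>90)&(W[...,2]>25)&(W[...,2]<200)
P=W[m];mm,n,i=ransac_plane(P)
print("panel n",n,"tilt",np.degrees(np.arccos(n[2])),len(P),i.sum())
Q=P[i]; r=cv2.minAreaRect(Q[:,:2].astype(np.float32)); print("panel rect",r)
up=np.array([0,0,1])-n*n[2];up/=np.linalg.norm(up);lv=np.cross(n,up);print("up",up,"lv",lv)
q=np.c_[(Q-mm)@up,(Q-mm)@lv]; r=cv2.minAreaRect(q.astype(np.float32));print("in-plane",r, "z range",np.percentile(Q[:,2],[.5,50,99.5]))
C=mm+up*r[0][0]+lv*r[0][1];print("centre",C)
h=(P-mm)@n
for lo,hi in [(18,26),(46,54),(54,70)]:
    for s in (-1,1):
        k=(h>lo)&(h<hi); S=P[k];a=np.c_[(S-C)@up,(S-C)@lv]; kk=a[:,1]*s>0
        print(lo,hi,s,kk.sum(),np.percentile(a[kk],[1,50,99],axis=0).round(1).tolist() if kk.sum()>3 else "")
for n_ in ["scene","side"]:
    z=np.load(f"pics/{n_}0.npz");W=cloud(n_,z["im"],z["d"]);hsv=cv2.cvtColor(z["im"],cv2.COLOR_RGB2HSV)
    g=(hsv[...,0]>60)&(hsv[...,0]<95)&(hsv[...,1]>90)&(W[...,2]<25)&(W[...,2]>0)&(W[...,0]<800)&(W[...,0]>200)&(abs(W[...,1])<400)
    G=W[g];r=cv2.minAreaRect(G[:,:2].astype(np.float32));print(n_,"plate",len(G),np.median(G[:,2]),r,cv2.boxPoints(r).tolist())
    c=np.array(r[0])
    b=(np.hypot(W[...,0]-c[0],W[...,1]-c[1])<140)&(W[...,2]>66)&(W[...,2]<120)
    T=W[b];print("shaft tops",len(T));
    for s in (-1,1):
        t=T[(T[:,1]-c[1])*s>0]; print(len(t),t.mean(0) if len(t) else "",t[:,2].max() if len(t) else "")
im=np.load("pics/scene0.npz")["im"]
cv2.imwrite("pics/crop1.png",cv2.resize(im[205:325,300:480,::-1],None,fx=4,fy=4,interpolation=cv2.INTER_CUBIC))
E
```

```text
panel n [-0.49460774  0.0318593   0.86853219] tilt 29.711484062160014 6991 3842
panel rect ((618.72998046875, 227.78750610351562), (269.8756408691406, 160.23336791992188), 86.51737976074219)
up [ 0.86673598 -0.0558293   0.49563276] lv [6.42800597e-02 9.97931898e-01 3.46944695e-18]
in-plane ((-37.138084411621094, -22.832138061523438), (184.15464782714844, 269.85693359375), 0.4641370177268982) z range [ 36.25200818 105.18327688 124.60268384]
centre [617.84156623 227.60524236  79.68521001]
18 26 -1 741 [[-49.1, -116.7], [12.9, -60.5], [51.2, -11.7]]
18 26 1 344 [[-27.2, 31.0], [13.7, 69.5], [31.5, 99.1]]
46 54 -1 135 [[-20.6, -83.4], [7.1, -61.4], [17.8, -45.9]]
46 54 1 152 [[-19.7, 46.5], [5.6, 67.6], [16.6, 83.9]]
54 70 -1 34 [[-1.6, -70.8], [3.8, -64.3], [8.5, -58.1]]
54 70 1 40 [[-4.3, 61.0], [2.5, 66.4], [7.6, 72.5]]
scene plate 1864 12.456922003007207 ((586.0817260742188, -192.41671752929688), (255.1845703125, 119.7612075805664), 86.15312957763672) [[517.77587890625, -315.7041320800781], [637.2672119140625, -323.7389221191406], [654.3875732421875, -69.12930297851562], [534.896240234375, -61.094512939453125]]
shaft tops 108
54 [ 582.53269488 -267.31532498   77.25589367] 85.40514038390472
54 [ 592.79059553 -117.61681456   77.84198882] 86.04502964563346
side plate 2734 13.70882915386909 ((584.9528198242188, -198.61785888671875), (260.6822509765625, 118.08967590332031), 86.6209945678711) [[518.3282470703125, -325.25225830078125], [636.212646484375, -332.2125244140625], [651.577392578125, -71.98345947265625], [533.6929931640625, -65.023193359375]]
shaft tops 163
93 [ 579.34945889 -276.12572814   77.35576742] 86.49262243263581
70 [ 588.63938623 -126.84372135   76.59951969] 86.46949712017403
```

View pics/crop1.png

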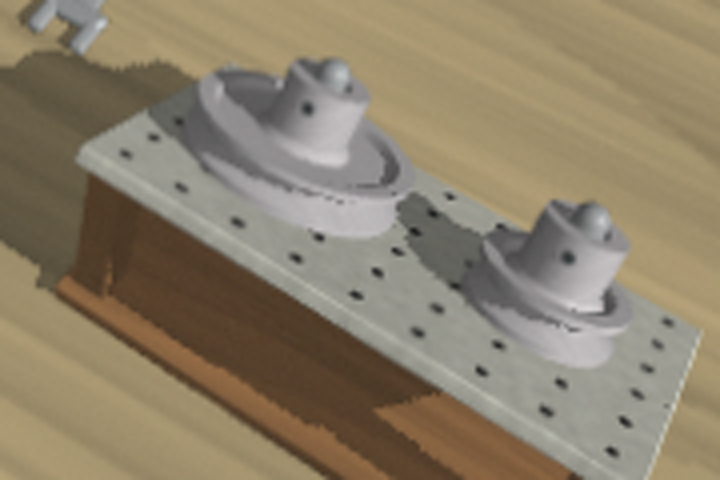

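The crop confirms it: the left rack pulley, scene (376,240), has a disc about 105 mm wide as measured (the larger, at peg_a). The right one at (441,275) measures about 68 mm. The two views agree on shaft_b at roughly (589,-121). I'm moving to a standoff along the peg axis, F + 140·n.

```bash
python3 -m creep '{"translation":[[-1.4,2.8,-0.5],[-2.8,5.6,-1],[-4.1,8.4,-1.5],[-5.4,11.2,-2],[-6.8,14,-2.5],[-8.1,16.7,-3.1],[-8.1,16.7,-3.1],[-8.1,16.7,-3.1]],"delta_rot":[[-0.2,-5,-0.6],[-0.3,-10,-1.2],[-0.5,-15,-1.8],[-0.6,-20,-2.4],[-0.8,-25,-3],[-0.95,-30,-3.55],[-0.95,-30,-3.55],[-0.95,-30,-3.55]],"hand":[8.5,8.5,8.5,8.5,8.5,8.5,8.5,8.5]}'
python3 - <<'E'
from h import *
s=read_state();print(s["position"],s["joints"],R.from_quat(s["ee_rot"]).as_matrix().round(3).tolist())
c=get_calibration("wrist");im,d=get_image("wrist");np.savez("pics/w1.npz",im=im,d=d,**c);cv2.imwrite("pics/w1.png",im[:,:,::-1])
print(c["xyz"])
n=np.array([-.499,.031,.866]);F=np.array([613.7,162.7,78.5])
print(px("wrist",np.array([F+62*n,F+50*n,F+22*n,F])))
E
```

```text
clock: 1.1
position: [542.2, 166.2, 198.8]
ee_rot: [-0.662, 0.704, -0.189, 0.176]
contact_force: [-0.4, -0.3, -0.2]
gripper_width: 84.6
grasp_force: 0.0
[542.22259416 166.19190022 198.76711463] [ 0.61012488  0.12049287 -0.83314627  1.03483972 -0.3712921  -1.60640582] [[-0.062, -0.866, 0.497], [-0.998, 0.052, -0.033], [0.003, -0.498, -0.867]]
[465.83323091  88.50512341 323.42740724]
[[280.85795269 217.5678112 ]
 [280.87588182 212.43473158]
 [280.91198071 202.10930009]
 [280.93581839 195.2979959 ]]
```

View pics/w1.png

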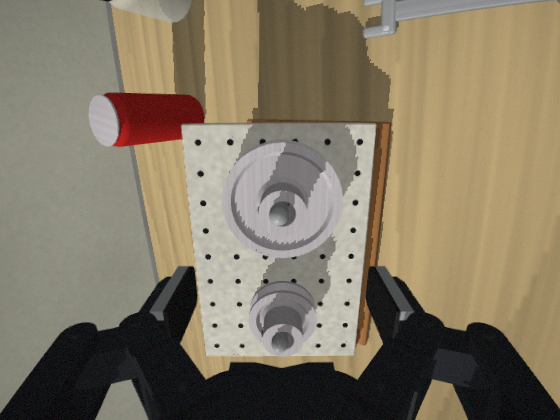

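The wrist view shows the large pulley at about (283,200) with its peg tip at (282,213), and the small pulley at (283,330). I'll refine the peg axis from this cloud.

Run:
```python
from h import *
z=np.load("pics/w1.npz");c={k:z[k] for k in("intrinsics","dist","xyz","attitude")}
W=cloud("wrist",z["im"],z["d"],c);im=z["im"];print("f",c["intrinsics"][0,0],"tip depth",z["d"][213,282])
roi=np.zeros(W.shape[:2],bool);roi[122:270,180:385]=1
P=W[roi&np.isfinite(W[...,2])];mm,n,i=ransac_plane(P,2)
print("n",n,np.degrees(np.arccos(n[2])),i.sum(),"yaw",np.degrees(np.arctan2(-n[1],-n[0])),"plane z at (613.7,162.7):",mm[2]-(n[:2]@(np.array([613.7,162.7])-mm[:2]))/n[2])
up=np.array([0,0,1])-n*n[2];up/=np.linalg.norm(up);lv=np.cross(n,up)
def fp(h,u,v): return
h=((W-mm)@n)
F=np.array([613.7,162.7,78.5])
for lo,hi in[(18,24),(47,52),(54,70)]:
    k=roi&(h>lo)&(h<hi);a=np.c_[(W[k]-F)@up,(W[k]-F)@lv]
    (x,y),r=cv2.minEnclosingCircle(a.astype(np.float32));print(lo,hi,len(a),"circle up,lv",x,y,r,"med",np.median(a,0))
print("tip max h",h[roi&(h<80)].max())
print("tcp rel F along up/lv/n",[ (read_state()["position"]-F)@e for e in(up,lv,n)])
```

```text
f 302.4640763240242 tip depth 236.94983
n [-0.50021283  0.02710564  0.86547814] 30.062652648216762 15301 yaw -3.101722394090569 plane z at (613.7,162.7): 78.66403561913954
18 24 6638 circle up,lv -2.914655923843384 0.8373028039932251 55.35779571533203 med [-2.72451879 -8.01479364]
47 52 1312 circle up,lv -2.7521607875823975 0.6611220836639404 20.122140884399414 med [-3.25183279 -1.35940991]
54 70 294 circle up,lv 0.4527720808982849 0.3251781165599823 7.8653459548950195 med [-0.02023698 -1.14962489]
tip max h 62.780673548168934
tcp rel F along up/lv/n [np.float64(-0.1921239736977429), np.float64(-0.17596841070244698), np.float64(140.1941778764869)]
```

```bash
python3 -m creep '{"translation":[[0.9,0,-1.7],[1.8,0,-3.4],[2.8,-0.1,-5.1],[3.7,-0.1,-6.8],[4.6,-0.2,-8.5],[5.2,-0.2,-9.5],[5.6,-0.2,-10.2],[5.6,-0.2,-10.2]],"delta_rot":[[0,0,0],[0,0,0],[0,0,0],[0,0,0],[0,0,0],[0,0,0],[0,0,0],[0,0,0]],"hand":[8.5,8.5,8.5,8.5,8.5,8.5,8.5,8.5]}'
python3 - <<'E'
from h import *
s=read_state();F=np.array([613.7,162.7,78.5]);n=np.array([-.5,.027,.865]);lv=np.array([.054,.998,0]);up=np.cross(lv,n)
print([(s["position"]-F)@e for e in(up,lv,n)],s["joints"])
E
```

```text
clock: 2.15
position: [602.4, 168.1, 106.5]
ee_rot: [-0.663, 0.705, -0.186, 0.171]
contact_force: [0.5, 0.6, 0.0]
gripper_width: 84.9
grasp_force: 0.0
[np.float64(4.024062542136212), np.float64(4.822661617168561), np.float64(30.042670880998486)] [ 0.22140183  0.33338666 -0.81999959  2.05194723 -0.16060913 -2.30527847]
```

The wrist ran to its limits here (j4 = 2.05, j5 = −0.16), so this orientation can't get all the way down. I'll back out, then grip with the fingers closing along the level axis. That lets the tool tilt only about 15° and still close squarely on the round hub.

```bash
python3 -m creep '{"translation":[[-1.4,0,2.6],[-2.8,0.1,5.2],[-4.2,0.1,7.8],[-5.6,0.2,10.2],[-5.6,0.2,10.2],[-5.6,0.2,10.7],[-5.6,0.2,11.2],[-5.6,0.2,11.7]],"delta_rot":[[0,0,0],[0,0,0],[0,0,0],[0.15,5,0.6],[0.4,12,1.4],[0.6,20,2.3],[0.8,26,3],[0.95,30,3.55]],"hand":[8.5,8.5,8.5,8.5,8.5,8.5,8.5,8.5]}'
python3 - <<'E'
from h import *
s=read_state();print(s["joints"])
q=R.from_quat(s["ee_rot"]);R0=R.from_quat([-.7071068,.7071068,0,0])
D=R.from_euler("ZYZ",[-3.1,-15,90],degrees=True)
print((q*R0.inv()).as_rotvec(degrees=True),D.as_rotvec(degrees=True),(D*R0*q.inv()).as_rotvec(degrees=True))
E
```

```text
clock: 3.15
position: [545.0, 172.4, 225.8]
ee_rot: [0.71, -0.705, -0.006, 0.006]
contact_force: [1.0, -0.8, -0.1]
gripper_width: 85.1
grasp_force: 0.0
[ 0.58490087  0.3060938  -0.12012795 -0.00975306 -1.15832545 -0.57365954]
[-0.00416448  0.93873017  0.41653744] [-12.00217367 -11.36974806  86.36181055] [-11.24217742 -12.14858833  86.06896977]
```

```bash
python3 -m creep '{"translation":[[0,0,0],[0.2,-0.1,0],[0.4,-0.2,0],[0.6,-0.3,-0.5],[0.9,-0.6,-1],[0.9,-0.6,-1.5],[0.9,-0.6,-2],[0.9,-0.6,-2.5]],"delta_rot":[[-1.3,-1.4,10.3],[-2.7,-2.8,20.6],[-4.0,-4.2,30.9],[-5.4,-5.6,41.2],[-6.7,-7,51.5],[-8.1,-8.4,61.8],[-9.4,-9.8,72.1],[-10.7,-11.2,82.4]],"hand":[8.5,8.5,8.5,8.5,8.5,8.5,8.5,8.5]}'
cat > st.py <<'E'
from h import *
s=read_state();print("pos",s["position"].round(2),"j",s["joints"].round(3))
q=R.from_quat(s["ee_rot"]);R0=R.from_quat([-.7071068,.7071068,0,0])
D=R.from_euler("ZYZ",[-3.1,-15,90],degrees=True)
print("rot to go",(D*R0*q.inv()).as_rotvec(degrees=True).round(2),"to grasp",(np.array([594.1,164.5,97.2])-s["position"]).round(2))
E
python3 st.py
```

```text
clock: 4.15
position: [554.3, 164.0, 198.7]
ee_rot: [0.99, -0.059, 0.126, 0.004]
contact_force: [0.2, -0.3, 0.1]
gripper_width: 84.8
grasp_force: 0.0
pos [554.32 164.02 198.66] j [ 0.65   0.225 -0.427  0.251 -0.746  0.632]
rot to go [-0.47 -0.47  3.61] to grasp [  39.78    0.48 -101.46]
```

```bash
python3 -m creep '{"translation":[[0,0.1,-1.1],[0,0.2,-2.2],[0,0.3,-3.2],[0.7,0.3,-4.4],[1.4,0.2,-5.6],[2,0.2,-6.7],[2,0.2,-6.7],[2,0.2,-6.7]],"delta_rot":[[-0.2,-0.2,1.2],[-0.4,-0.4,2.5],[-0.5,-0.5,3.6],[-0.5,-0.5,3.6],[-0.5,-0.5,3.6],[-0.5,-0.5,3.6],[-0.5,-0.5,3.6],[-0.5,-0.5,3.6]],"hand":[8.5,8.5,8.5,8.5,8.5,8.5,8.5,8.5]}'
python3 st.py
python3 - <<'E'
from h import *
c=get_calibration("wrist");im,d=get_image("wrist");cv2.imwrite("pics/w2.png",im[:,:,::-1])
E
```

```text
clock: 5.15
position: [575.4, 165.2, 131.5]
ee_rot: [0.991, -0.031, 0.13, 0.004]
contact_force: [-0.7, -0.5, 0.0]
gripper_width: 84.7
grasp_force: 0.0
pos [575.38 165.22 131.47] j [ 0.622  0.328 -0.496  0.311 -0.564  0.638]
rot to go [ 0.   -0.01  0.5 ] to grasp [ 18.72  -0.72 -34.27]
```

View pics/w2.png

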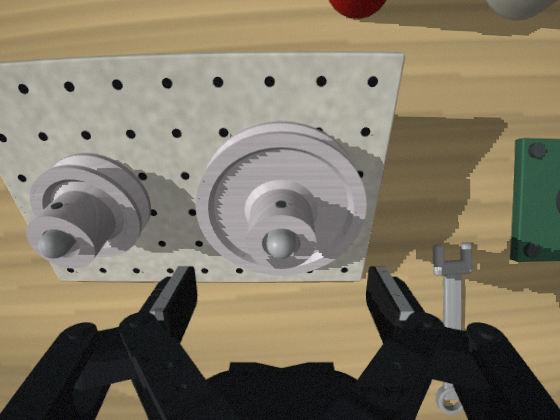

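The hub at (281,220) sits midway between the fingers at (181,280) and (382,280). Descending now, then closing.

```bash
python3 -m creep '{"translation":[[0.5,0,-0.9],[1,0,-1.8],[1.4,-0.1,-2.6],[1.7,-0.1,-3.2],[1.9,-0.1,-3.4],[1.9,-0.1,-3.4],[1.9,-0.1,-3.4],[1.9,-0.1,-3.4]],"delta_rot":[[0,0,0],[0,0,0],[0,0,0],[0,0,0.5],[0,0,0.5],[0,0,0.5],[0,0,0.5],[0,0,0.5]],"hand":[8.5,8.5,8.5,8.5,8.5,8.5,8.5,8.5]}'
python3 st.py
```

```text
clock: 6.2
position: [594.2, 164.3, 97.7]
ee_rot: [0.991, -0.027, 0.131, 0.003]
contact_force: [0.4, 0.2, 0.2]
gripper_width: 85.2
grasp_force: 0.0
pos [594.19 164.34  97.71] j [ 0.595  0.396 -0.502  0.341 -0.487  0.634]
rot to go [-0.01  0.01 -0.02] to grasp [-0.09  0.16 -0.51]
```

```bash
python3 -m creep '{"translation":[[0,0,0],[0,0,0],[0,0,0],[0,0,0],[0,0,0],[0,0,0],[0,0,0],[0,0,0]],"delta_rot":[[0,0,0],[0,0,0],[0,0,0],[0,0,0],[0,0,0],[0,0,0],[0,0,0],[0,0,0]],"hand":[3.6,3.6,3.6,3.6,3.6,3.6,3.6,3.6]}'
python3 st.py
```

```text
clock: 7.2
position: [594.1, 164.3, 97.7]
ee_rot: [0.991, -0.027, 0.13, 0.004]
contact_force: [-4.1, 1.1, 5.3]
gripper_width: 38.7
grasp_force: 61.6
pos [594.1  164.35  97.74] j [ 0.595  0.396 -0.502  0.341 -0.487  0.634]
rot to go [ 0.   -0.   -0.02] to grasp [-0.    0.15 -0.54]
```

```bash
python3 -m creep '{"translation":[[0.15,0,0.25],[0.12,0,0.4],[-0.2,0,0.9],[-0.8,0.1,2],[-1.6,0.1,3.3],[-2.5,0.2,4.9],[-3.4,0.2,6.4],[-4,0.2,7.5]],"delta_rot":[[0,0,0],[0,0,0],[0,0,0],[0,0,0],[0,0,0],[0,0,0],[0,0,0],[0,0,0]],"hand":[3.6,3.6,3.6,3.6,3.6,3.6,3.6,3.6]}'
python3 st.py
```

```text
clock: 8.2
position: [553.6, 166.5, 174.1]
ee_rot: [0.991, -0.027, 0.131, 0.003]
contact_force: [0.3, -0.6, -4.7]
gripper_width: 38.6
grasp_force: 61.0
pos [553.62 166.48 174.07] j [ 0.652  0.246 -0.479  0.276 -0.662  0.662]
rot to go [-0.06  0.05 -0.03] to grasp [ 40.48  -1.98 -76.87]
```

```bash
python3 -m creep '{"translation":[[-0.2,0,1.2],[-0.2,-0.5,2.8],[0,-1.5,4],[0.3,-3.5,5],[0.6,-6,5.5],[1,-9,5.5],[1.4,-12,5.5],[1.8,-14.5,5]],"delta_rot":[[0,0,0],[0.2,3,0],[0.4,7,0],[0.6,12,0],[0.9,17,0],[1.2,22,0],[1.4,27,0],[1.6,30,0]],"hand":[3.6,3.6,3.6,3.6,3.6,3.6,3.6,3.6]}'
python3 -m creep '{"translation":[[0.2,-2.5,-0.3],[0.4,-5,-0.8],[0.6,-7.5,-1.4],[0.8,-10,-2],[0.8,-12,-2.5],[0.8,-13.5,-3],[0.8,-14.3,-3.4],[0.8,-14.3,-3.4]],"delta_rot":[[0,0,0],[0,0,0],[0,0,0],[0,0,0],[0,0,0],[0,0,0],[0,0,0],[0,0,0]],"hand":[3.6,3.6,3.6,3.6,3.6,3.6,3.6,3.6]}'
cat > look.py <<'E'
from h import *
import sys
s=read_state();print("pos",s["position"].round(2),"j",s["joints"].round(3))
q=R.from_quat(s["ee_rot"]).as_matrix();print(q.round(4).tolist())
for n in ["scene","side"]:
    im,d=get_image(n);np.savez(f"pics/{n}{sys.argv[1]}.npz",im=im,d=d)
    p=px(n,s["position"])[0].astype(int);print(n,p)
    a=max(0,min(p[1]-60,300));b=max(0,min(p[0]-100,390))
    c=im[a:a+120,b:b+170]
    cv2.imwrite(f"pics/{n}{sys.argv[1]}.png",cv2.resize(c[:,:,::-1],None,fx=4,fy=4,interpolation=cv2.INTER_CUBIC));print(a,b)
E
python3 look.py 3
```

```text
clock: 9.2
position: [573.9, 20.3, 222.7]
ee_rot: [0.991, -0.027, -0.13, -0.004]
contact_force: [0.3, 0.2, -5.3]
gripper_width: 38.3
grasp_force: 61.2
clock: 10.2
position: [580.0, -121.9, 188.0]
ee_rot: [0.991, -0.027, -0.131, -0.003]
contact_force: [-0.3, 0.0, -5.4]
gripper_width: 38.8
grasp_force: 61.2
pos [ 579.99 -121.92  187.96] j [ 0.052  0.497  0.062 -0.028 -1.398  1.473]
[[0.964, -0.0542, -0.2602], [-0.0524, -0.9985, 0.0139], [-0.2605, 0.0003, -0.9655]]
scene [260 136]
76 160
side [273 181]
121 173
```

View pics/side3.png

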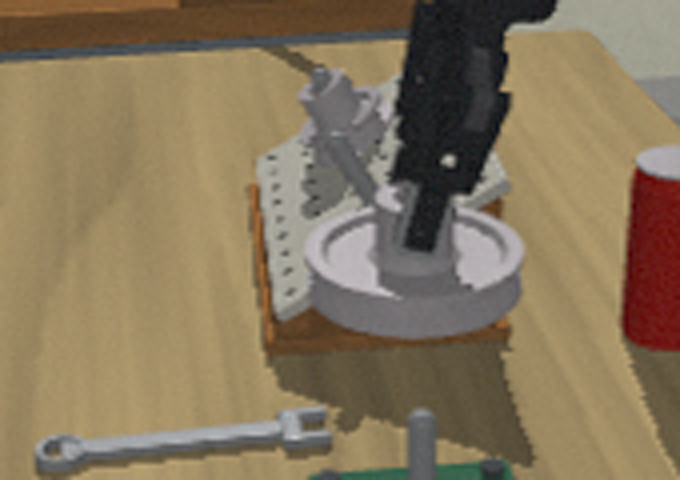

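The side crop shows the pulley upright in the fingers, hub up, over the bare shaft (crop px (420,440)). Next I'll measure the pulley-to-shaft offset in each view.

```bash
cat > fit.py <<'E'
from h import *
import sys
from scipy.optimize import least_squares
s=read_state();e=np.array([s["position"][0]+4.9,s["position"][1]]);zt=s["position"][2]-26.5+22
def fixr(Q,r,c0):
    f=least_squares(lambda p:np.hypot(Q[:,0]-p[0],Q[:,1]-p[1])-r,c0,loss="soft_l1");return f.x,np.abs(f.fun).mean()
for n in ["scene","side"]:
    z=np.load(f"pics/{n}{sys.argv[1]}.npz");W=cloud(n,z["im"],z["d"]);hsv=cv2.cvtColor(z["im"],cv2.COLOR_RGB2HSV)
    rr=np.hypot(W[...,0]-e[0],W[...,1]-e[1])
    k=(rr<66)&(abs(W[...,2]-zt)<20)&(hsv[...,2]>70);P=W[k]
    T=P[np.hypot(P[:,0]-e[0],P[:,1]-e[1])>42];m,nn,i=ransac_plane(T,1.5)
    T=T[i];(x,y),r=cv2.minEnclosingCircle(T[:,:2].astype(np.float32))
    print(n,"disc top: n",nn.round(3),"z",m[2].round(1),"vs",zt.round(1),"circle",round(x,1),round(y,1),round(r,1),len(T))
    k=(np.hypot(W[...,0]-589,W[...,1]+121)<16)&(W[...,2]>26)&(W[...,2]<78);Q=W[k]
    if len(Q)>10:
        c,er=fixr(Q,8,[589,-121]);print("  shaft",c.round(1),"err",er.round(2),len(Q),"disc-shaft",(np.array([x,y])-c).round(1))
E
python3 fit.py 3; python3 fit.py 0 | grep shaft
```

```text
scene disc top: n [0.007 0.005 1.   ] z 182.8 vs 184.0 circle 584.3 -121.8 55.9 340
  shaft [ 588.8 -120.4] err 0.63 117 disc-shaft [-4.6 -1.4]
side disc top: n [ 0.002 -0.002  1.   ] z 184.7 vs 184.0 circle 585.7 -124.1 56.5 303
  shaft [ 589.6 -121.7] err 0.71 160 disc-shaft [-3.9 -2.4]Traceback (most recent call last):
  File "fit.py", line 11, in <module>
    T=P[np.hypot(P[:,0]-e[0],P[:,1]-e[1])>42];m,nn,i=ransac_plane(T,1.5)
                                                     ~~~~~~~~~~~~^^^^^^^
  File "h.py", line 20, in ransac_plane
    a=P[g.choice(len(P),3,0)];nn=np.cross(a[1]-a[0],a[2]-a[0])
        ~~~~~~~~^^^^^^^^^^^^
  File "numpy/random/_generator.pyx", line 864, in numpy.random._generator.Generator.choice
ValueError: a must be a positive integer unless no samples are taken
```

```bash
python3 -m creep '{"translation":[[0.2,0.1,-1],[0.4,0.1,-2.3],[0.4,0.1,-3.6],[0.4,0.1,-4.9],[0.4,0.1,-6],[0.4,0.1,-6.6],[0.4,0.1,-6.8],[0.4,0.1,-6.8]],"delta_rot":[[0,0,0],[0,0,0],[0,0,0],[0,0,0],[0,0,0],[0,0,0],[0,0,0],[0,0,0]],"hand":[3.6,3.6,3.6,3.6,3.6,3.6,3.6,3.6]}'
python3 look.py 4; python3 fit.py 4
```

```text
clock: 11.3
position: [584.4, -120.8, 120.6]
ee_rot: [0.991, -0.027, -0.131, -0.003]
contact_force: [0.2, 0.2, -5.7]
gripper_width: 38.5
grasp_force: 61.2
pos [ 584.36 -120.82  120.65] j [ 0.053  0.561 -0.006 -0.028 -1.264  1.476]
[[0.9644, -0.0536, -0.259], [-0.0519, -0.9986, 0.0134], [-0.2593, 0.0005, -0.9658]]
scene [260 162]
102 160
side [275 209]
149 175
scene disc top: n [0.005 0.01  1.   ] z 115.7 vs 116.4 circle 589.5 -120.7 55.6 301
  shaft [ 588.8 -119.9] err 0.62 36 disc-shaft [ 0.7 -0.8]
side disc top: n [-0.004 -0.001  1.   ] z 117.0 vs 116.4 circle 588.6 -122.1 56.3 307
  shaft [ 589.4 -121.7] err 0.57 108 disc-shaft [-0.8 -0.4]
```

View pics/side4.png

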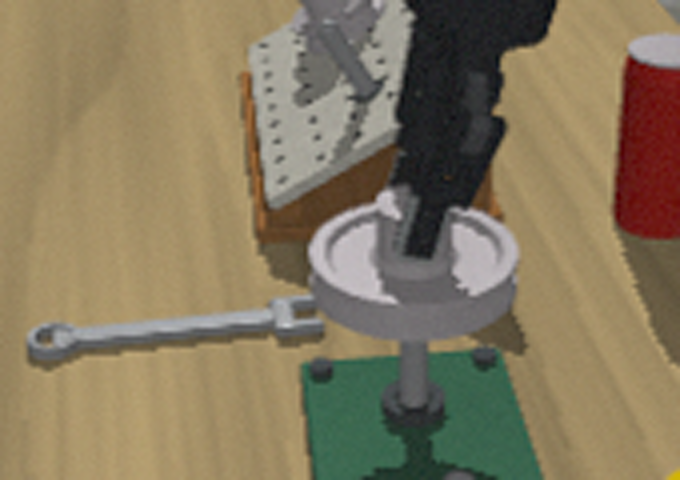

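The pulley is just above the shaft tip and aligned within 1 mm, and the spacer is visible at crop (412,400). Lowering in stages.

```bash
python3 -m creep '{"translation":[[0,0.05,-0.4],[0,0.05,-0.8],[0,0.05,-1.2],[0,0.05,-1.6],[0,0.05,-2],[0,0.05,-2.4],[0,0.05,-2.7],[0,0.05,-2.7]],"delta_rot":[[0,0,0],[0,0,0],[0,0,0],[0,0,0],[0,0,0],[0,0,0],[0,0,0],[0,0,0]],"hand":[3.6,3.6,3.6,3.6,3.6,3.6,3.6,3.6]}'
```

```text
clock: 12.4
position: [584.0, -120.3, 93.1]
ee_rot: [0.991, -0.027, -0.131, -0.003]
contact_force: [-0.3, -0.3, -5.7]
gripper_width: 38.8
grasp_force: 61.2
```

```bash
python3 -m creep '{"translation":[[0,0,-0.6],[0,0,-1.2],[0,0,-1.8],[0,0,-2.5],[0,0,-3.1],[0,0,-3.6],[0,0,-4],[0,0,-4]],"delta_rot":[[0,0,0],[0,0,0],[0,0,0],[0,0,0],[0,0,0],[0,0,0],[0,0,0],[0,0,0]],"hand":[3.6,3.6,3.6,3.6,3.6,3.6,3.6,3.6]}'
python3 -m creep '{"translation":[[0,0,-0.1],[0,0,-0.2],[0,0,-0.3],[0,0,-0.4],[0,0,-0.45],[0,0,-0.5],[0,0,-0.5]],"delta_rot":[[0,0,0],[0,0,0],[0,0,0],[0,0,0],[0,0,0],[0,0,0],[0,0,0]],"hand":[3.6,3.6,3.6,3.6,3.6,3.6,3.6]}'
```

```text
clock: 13.4
position: [583.9, -120.3, 53.0]
ee_rot: [0.991, -0.027, -0.131, -0.003]
contact_force: [-0.2, 0.1, -5.4]
gripper_width: 39.1
grasp_force: 61.2
clock: 14.28
position: [584.1, -120.2, 48.3]
ee_rot: [0.991, -0.027, -0.131, -0.003]
contact_force: [-0.8, -0.0, -5.5]
gripper_width: 38.7
grasp_force: 61.2
```

```bash
python3 -m creep '{"translation":[[0,0,-0.05],[0,0,-0.1],[0,0,-0.1],[0,0,-0.1]],"delta_rot":[[0,0,0],[0,0,0],[0,0,0],[0,0,0]],"hand":[3.6,3.6,3.6,3.6]}'
python3 -m creep '{"translation":[[0,0,-0.05],[0,0,-0.1],[0,0,-0.1],[0,0,-0.1]],"delta_rot":[[0,0,0],[0,0,0],[0,0,0],[0,0,0]],"hand":[3.6,3.6,3.6,3.6]}'
python3 look.py 5; python3 fit.py 5
```

```text
clock: 14.78
position: [584.2, -120.3, 47.4]
ee_rot: [0.991, -0.027, -0.131, -0.003]
contact_force: [0.0, -0.6, -4.9]
gripper_width: 39.1
grasp_force: 61.3
clock: 15.28
position: [584.2, -120.3, 47.3]
ee_rot: [0.991, -0.026, -0.131, -0.003]
contact_force: [-2.5, 0.9, 3.7]
gripper_width: 38.6
grasp_force: 62.1
pos [ 584.21 -120.27   47.28] j [ 0.054  0.64  -0.071 -0.03  -1.121  1.48 ]
[[0.9643, -0.0533, -0.2593], [-0.0516, -0.9986, 0.0133], [-0.2597, 0.0006, -0.9657]]
scene [261 187]
127 161
side [275 238]
178 175
scene disc top: n [-0.013  0.005  1.   ] z 42.0 vs 42.8 circle 588.9 -119.3 55.8 261
  shaft [ 592.8 -123.6] err 3.09 53 disc-shaft [-3.9  4.2]
side disc top: n [0.007 0.001 1.   ] z 43.5 vs 42.8 circle 588.8 -123.5 56.8 303
  shaft [ 584.9 -119.9] err 2.38 25 disc-shaft [ 3.9 -3.5]
```

Contact: the force rose by about 9 N and the disc top is at 42.7 (expected 42). I'll settle it slightly, release, and check that it hasn't moved.

```bash
python3 -m creep '{"translation":[[0,0,-0.05],[0,0,-0.05]],"delta_rot":[[0,0,0],[0,0,0]],"hand":[3.6,3.6]}'
python3 -m creep '{"translation":[[0,0,0],[0,0,0],[0,0,0],[0,0,0],[0,0,0],[0,0,0],[0,0,0],[0,0,0]],"delta_rot":[[0,0,0],[0,0,0],[0,0,0],[0,0,0],[0,0,0],[0,0,0],[0,0,0],[0,0,0]],"hand":[5,6,7,8,8.5,8.5,8.5,8.5]}'
python3 -m creep '{"translation":[[0.1,0,0.5],[0.4,0,1.5],[0.8,0,3],[1.2,0,4.5],[1.7,0,6.5],[2.3,0,8.5],[2.9,0,11],[3.5,0,13]],"delta_rot":[[0,0,0],[0,0,0],[0,0,0],[0,0,0],[0,0,0],[0,0,0],[0,0,0],[0,0,0]],"hand":[8.5,8.5,8.5,8.5,8.5,8.5,8.5,8.5]}'
python3 -m creep '{"translation":[[0,0,2],[0,0,4],[0,0,6],[0,0,8],[0,0,8],[0,0,8]],"delta_rot":[[0,0,0],[0,0,0],[0,0,0],[0,0,0],[0,0,0],[0,0,0]],"hand":[8.5,8.5,8.5,8.5,8.5,8.5]}'
python3 - <<'E'
from h import *
for n in ["scene","side"]:
    im,d=get_image(n);W=cloud(n,im,d)
    k=(np.hypot(W[...,0]-589,W[...,1]+121)<62)&(W[...,2]>34)&(W[...,2]<52);P=W[k]
    T=P[np.hypot(P[:,0]-589,P[:,1]+121)>42];m,nn,i=ransac_plane(T,1.5);T=T[i]
    print(n,nn.round(3),m[2].round(1),cv2.minEnclosingCircle(T[:,:2].astype(np.float32)))
    cv2.imwrite(f"pics/{n}6.png",im[:,:,::-1])
a=cv2.imread("pics/side6.png")[150:330,150:400];b=cv2.imread("pics/scene6.png")[120:360,150:490]
cv2.imwrite("pics/f6.png",np.vstack([cv2.resize(a,(420,300)),cv2.resize(b,(420,296))]))
E
```

```text
clock: 15.62
position: [584.2, -120.3, 47.3]
ee_rot: [0.991, -0.026, -0.131, -0.003]
contact_force: [-3.2, 2.3, 7.7]
gripper_width: 39.0
grasp_force: 62.6
clock: 16.62
position: [584.1, -120.3, 45.9]
ee_rot: [0.991, -0.027, -0.131, -0.003]
contact_force: [0.4, -0.4, 0.4]
gripper_width: 85.2
grasp_force: 0.0
clock: 17.62
position: [619.8, -120.3, 178.2]
ee_rot: [0.991, -0.027, -0.13, -0.003]
contact_force: [1.0, 0.2, 1.0]
gripper_width: 84.9
grasp_force: 0.0
clock: 18.38
position: [618.8, -120.1, 255.5]
ee_rot: [0.991, -0.027, -0.131, -0.004]
contact_force: [0.3, 0.3, -0.8]
gripper_width: 84.8
grasp_force: 0.0
scene [-0.003  0.004  1.   ] 42.3 ((588.5416870117188, -119.25169372558594), 56.51342010498047)
side [0.006 0.005 1.   ] 43.8 ((589.2274780273438, -122.75415802001953), 55.94822692871094)
```

View pics/f6.png

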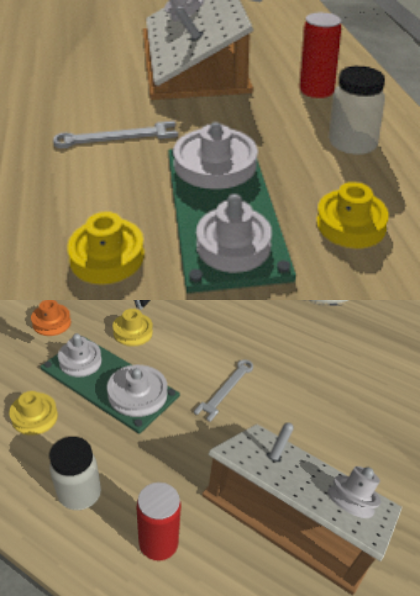

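The large pulley lies flat on its shaft in both views, at the right height with the spacer under it. The small pulley is still on its peg, the other objects haven't moved, and the gripper is clear. Handing in.

```bash
python3 -c "from bench import job_done; print(job_done())"
```

```text
the job is handed in; nothing more can be done
None
```

The large pulley now lies flat on the spacer, hub up, on the drive base's bare shaft; it was lowered to contact before release, nothing else visibly moved, and the job was handed in at about 18.5 s.

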